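Roll a sample tube up the imaging ramp and hold it at the stop

ROBOT

A 6-joint arm with a two-finger parallel gripper is mounted at the origin on the work surface. World frame = base frame: x ahead of the robot, y to its left, z up, the work surface at z = 0. Lengths are in m, angles in rad, forces in N, time in s.
With the tool pointing down it reaches from about 0.325 to 0.875 m from the base axis. Payload 4.4 kg.
Tool frame: the origin (TCP) lies between the finger pads; the fingertips stand 19 mm ahead of it and the grasp point (between the pads) is the TCP; z points along the fingers, y is the line along which they close (so a half turn about z gives the same grasp; the last joint's range is limited). The gripper opens to 85 mm and grips with 20 to 120 N. Pads are 22 mm wide; open, the fingers measure 114 mm over their backs; the gripper's body (76 mm by 85 mm) begins 54 mm behind the grasp point. The pads swing forward as they close: fully open they stand 13 mm farther back than shut.
Start: joints at [-1.444, 0.207, 1.542, -0, 1.393, -0.15], TCP at [0.157, -0.553, 0.213] pointing down, gripper open.
Joint ranges: [-2.73, 2.73], [-0.86, 2.22], [0.23, 2.46], [-1.11, 4.25], [0.08, 2.63], [-2.82, 2.82]. Speed limits (rad/s): [2.79, 2.79, 3.14, 3.14, 3.14, 3.14].

INTERFACE

Orientations are given as a unit quaternion [w, x, y, z].
In Python, from cell import r, camera, camera_info gives the robot as it stands.
- The arm moves only by the tool send_rows, never from a script. Its argument "steps" is a list that holds one entry, the list of rows, each a list of 5 numbers: the closure, from 0 (fully open) to 1 (shut), then the shift along the tool's x, y, z in mm, then the turn about the tool's z in degrees. A call has 1 to 12 rows; each row is the pose to reach, as a shift and turn from the pose commanded when the call began, along the tool's axes at that moment; what a row does not reach only later rows make up. A row lasts 1/12 s, in which the tool goes at most 41.7 mm and 7.16 degrees, less where a joint would pass 70% of its speed; a pose out of reach is approached as far as the arm can. A call with a gripper value outside its range is refused whole. The fingers move at their own pace and stop on an object; "force" is the grip in N (left out, the last holds). Time passes only in rows, so rows that repeat a pose let the fingers close. It gives the time, the measured TCP pose, the force, the opening and the grip force at its end, in the units of the state.
- r.observe(): the state, without advancing time (a new reading comes with each control period).
- camera(name): name is "scene" or "top" or "wrist"; returns the picture (420x560x3 uint8, red, green, blue); there is no depth.
- camera_info(name): a dict with "vertical_fov" (degrees; the focal length in pixels is half the picture's height over the tangent of half this angle, whatever the lens; pixels are square), "cx", "cy" (the principal point, pixels), "R" (3x3) and "t" (3): a world point X has camera coordinates R X + t; the wrist camera has in their place "tool_from_camera" (4x4, takes a point from camera to tool coordinates, whose origin is the TCP and whose axes are the flange's). Camera axes: x right, y down, z forward; pixel columns grow to the right and rows downward; lengths in m; the calibration is good to about 2 mm. A picture is of the moment at which its call begins: read the wrist's pose just before it. camera_info takes no time and is no camera call.
- r.close_job(): hands the job in; it is judged then, once.
The state is a dict: "clock": time; "q": joint angles; "joint_vel": joint speeds; "joint_efforts": joint torques, N m; "ee_pos": TCP position; "ee_rot": TCP orientation; "ft_force": force on the tool from outside, world axes, zero at the start; "moment": the same for the moment, N m; "gripper_width": opening from 0.0 (shut) to 1.0 (fully open); "grasp_force": force on a finger pad.
Only numpy, scipy, OpenCV 4.12 (cv2) and the standard library are available. Lean on these libraries where they do the work, as an engineer would, in place of code of your own. Each camera call takes 0.05 s, during which the arm holds its last target. There are 200 camera calls.

TASK

Without picking it up, push the sample tube lying at the low end of the imaging ramp up the slope with the fingers until it rests squarely against the two stop plates in front of the camera. Push slowly and gently and keep the fingers behind the tube all the way, so that it never rolls free, and leave the other glassware and boxes alone. Finish while holding it: the program ends with the fingers still behind the tube, keeping it against the stop for its picture.

Things in the scene. Friction and masses are not known exactly. Their poses are not given: they have to be found in the camera images.
- tube_center (a point): the sample tube to be pushed: a capped clear plastic cylinder, 56 mm in diameter and 120 mm long, about 0.2 kg, sediment inside, white end caps, lying across the lead-in. Pushing it up takes up to about 7 N, as it rubs on the fingers. The point is its centre, on its axis; its own x axis runs along the tube (the other two turn as it rolls)
- ramp: the aluminium imaging ramp, fixed to the bench though placed anew each time; origin on the bench under it, z up, y level towards its high end. At its low end is a level lead-in 100 mm long, 8 mm above the bench, from y = -160 to -60 mm, where the tube starts; a kerb 5 mm high and 5 mm thick closes its low end. Behind the stop is a white camera 80 mm wide, its top 99 mm above the bench
- slope: the sloping deck of the ramp: origin on its surface at the foot of the slope (mid-width, 8 mm above the bench), y up the slope along the deck (rising at 8 degrees), z square to the deck, x across. The tube starts 25 to 60 mm before this origin. Side rails (inner faces at x = +-65 mm) stand 16 mm above deck and lead-in. No catch or dip at the top: the tube rolls back if let go
- stop_foot (a point): the point on the deck at the foot of the stop, mid-width, 180 mm up the slope from its foot; axes as the sloping deck. The stop is two upright plates with faces square to the deck, 50 mm tall, with a gap of about 46 mm between them for the lens. A tube resting against the stop has its centre 28 mm before this point along the deck and 28 mm off the deck
- short_tube: bystander: a short capped clear sample tube standing upright, 56 mm across, 70 mm tall; the point is at the centre of its underside
- white_jar: bystander: white screw-cap jar standing, 50 mm across, 85 mm tall; the point is at the centre of its underside
- slide_box: bystander: flat grey microscope-slide box, 85 x 100 x 32 mm tall; the point is at the centre of its underside
- beaker: bystander: small glass beaker, 66 mm across, 85 mm tall; the point is at the centre of its underside
- amber_bottle: bystander: amber reagent bottle standing, 84 mm across, 190 mm tall; the point is at the centre of its underside
- measuring_cylinder: bystander: slim glass measuring cylinder on a round foot 72 mm across, 212 mm tall; the point is at the centre of its underside
- spatula: bystander: steel laboratory spatula lying flat on the bench; the point is at the middle of it
Mind the look-alikes: they are no part of the job. Leave any purple, turquoise or yellow look-alike of the part that bears tube_center alone.

How it is judged:
On the way, in this order (a step that is already met when the one before it is completed fails the run):
1. the tube is half-way up the slope with the fingers behind it (y of tube_center in the frame of slope between 0.06 and 0.12 m and z of tube_center in the frame of slope below 0.034 m and contact force between the fingers and tube above 0.05 N).
2. the tube is squarely against the stop, held there by the fingers (y of tube_center in the frame of slope between 0.148 and 0.156 m and z of tube_center in the frame of slope between 0.024 and 0.032 m and x of tube_center in the frame of slope between -0.01 and 0.01 m and angle between the x axis of tube_center and the x axis of slope, either way round below 0.08 rad and contact force between the fingers and tube above 0.05 N), for 0.3 s.
At the end, for the whole second after the job is handed in: the tube lies on the slope between the rails within 4 mm of resting against the stop plates and square to them within 0.08 rad, at rest (below 20 mm/s), with the fingers pressing on it with more than 0.05 N (all of step 2 and linear speed of tube below 0.02 m/s); the arm keeps its last pose, push and grip.
It fails at once if the tube is lifted off the ramp (by more than 10 mm) or leaves it ((y of tube_center in the frame of slope above 0 m and z of tube_center in the frame of slope above 0.038 m) or height (world z) of tube_center above 0.095 m or (y of tube_center in the frame of slope below 0 m and height (world z) of tube_center above 0.048 m) or z of tube_center in the frame of slope below 0.02 m or height (world z) of tube_center below 0.03 m or x of tube_center in the frame of slope above 0.02 m or x of tube_center in the frame of slope below -0.02 m).
It fails at once if the tube rolls free on the slope (untouched by the fingers and faster than 0.25 m/s) (y of tube_center in the frame of slope above 0.03 m and contact force between the fingers and tube below 0.02 N and linear speed of tube above 0.25 m/s).
It fails at once if the tube is squeezed or pressed hard (over 40 N) (contact force between the fingers and tube above 40 N).
It fails at once if a bystander is pushed by more than 25 mm or tipped over (distance of any of short_tube, white_jar, slide_box, beaker, amber_bottle, measuring_cylinder, spatula from where it was at the start of the episode above 0.025 m or angle between any of short_tube, white_jar, slide_box, beaker, amber_bottle, measuring_cylinder's own z axis and vertical above 0.35 rad).
It also fails if it takes over 45 s, if anything falls off the work surface, if the arm or the gripper's body presses on something with over 40 N, if the wrist force passes 120 N, or if a joint passes its speed limit or range.

## Working session

There is one attempt and no reset: what is moved stays moved. The work goes in short steps, Python scripts to look and compute and a tool call to move; the robot and the scene stay as the last step left them, time stands still between calls to the robot, and variables do not carry over. Pictures are saved under pics/ and viewed, at most 10 in all, crops included, and the job is handed in when it is done.

Besides the shell and the picture viewer there is one more tool, called by a JSON object that holds its "fn" and its "kwargs", one argument or row to a line. send_rows: Moves the arm, as the interface text tells. Its arguments: {"type":"object","properties":{"steps":{"type":"array","items":{"type":"array","items":{"type":"array","items":{"type":"number"}}}},"force":{"type":"number"}},"required":["steps"]}

```bash
mkdir -p pics; python3 - <<'E'
from cell import r,camera,camera_info
import cv2
s=r.observe();print({k:s[k] for k in("clock","ee_pos","ee_rot","ft_force","gripper_width")})
for n in("scene","top","wrist"):
    cv2.imwrite(f"pics/{n}0.png",camera(n)[:,:,::-1]);print(n,camera_info(n))
E
```

```text
{'clock': 0.0, 'ee_pos': array([ 0.15702012, -0.55230408,  0.21140049]), 'ee_rot': array([-1.16187976e-03,  9.90439313e-01,  1.37944249e-01,  2.57292472e-05]), 'ft_force': array([-0.9999861 ,  0.23532367,  0.63814844]), 'gripper_width': 0.9986935256390577}
scene {'vertical_fov': 42.582785075751744, 'cx': 279.746462002646, 'cy': 210.1016731514797, 'R': array([[-0.546218  ,  0.83747986, -0.01653412],
       [ 0.54243914,  0.33860879, -0.76883279],
       [-0.63828338, -0.42891906, -0.63923607]]), 't': array([ 0.31903661, -0.22870039,  1.70245356])}
top {'vertical_fov': 43.85960491818205, 'cx': 282.91632370403056, 'cy': 205.67222871984364, 'R': array([[-0.0012115 , -0.99978416, -0.0207406 ],
       [-0.99198349,  0.00382236, -0.12630969],
       [ 0.1263617 ,  0.02042131, -0.99177401]]), 't': array([0.01354832, 0.53444261, 1.57107311])}
wrist {'vertical_fov': 58.41871826263229, 'cx': 281.3287280760472, 'cy': 208.0631124595722, 'tool_from_camera': array([[-1.54782065e-03, -9.52870455e-01, -3.03373532e-01,
         7.81148542e-02],
       [ 9.99998489e-01, -1.71488333e-03,  2.84281043e-04,
        -2.36763505e-04],
       [-7.91133220e-04, -3.03372634e-01,  9.52871670e-01,
        -1.60648705e-01],
       [ 0.00000000e+00,  0.00000000e+00,  0.00000000e+00,
         1.00000000e+00]])}
```

View pics/top0.png

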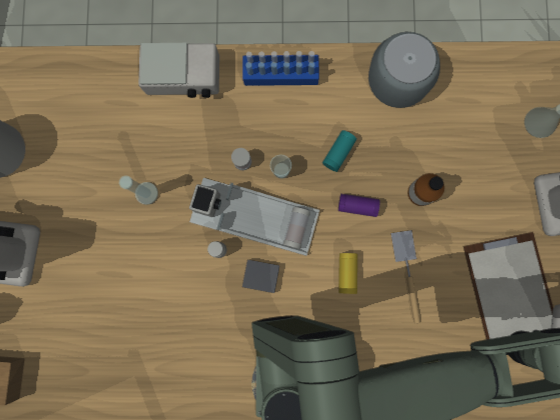

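View pics/scene0.png

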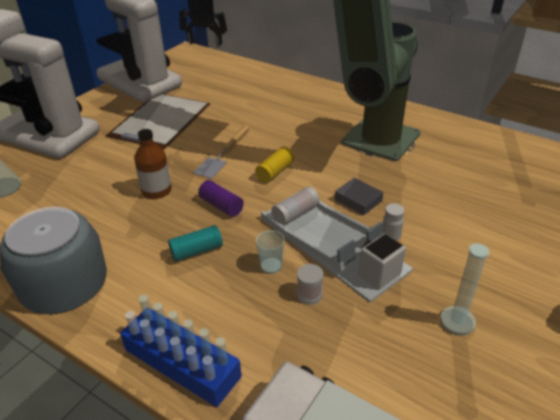

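Top view: the candidates are the clear tube on the lead-in (297,226), purple (359,205), turquoise (340,151), yellow (348,272) and the upright short tube (242,158). By the description I choose the clear one at (297,226). I'll check it in an enlarged crop.

```bash
python3 - <<'E'
import cv2
a=cv2.imread("pics/top0.png")[165:275,180:330]
cv2.imwrite("pics/crop_top.png",cv2.resize(a,None,fx=5,fy=5,interpolation=cv2.INTER_CUBIC))
a=cv2.imread("pics/scene0.png")[175:300,250:420]
cv2.imwrite("pics/crop_sc.png",cv2.resize(a,None,fx=4.5,fy=4.5,interpolation=cv2.INTER_CUBIC))
E
```

```text
(no output)
```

View pics/crop_top.png

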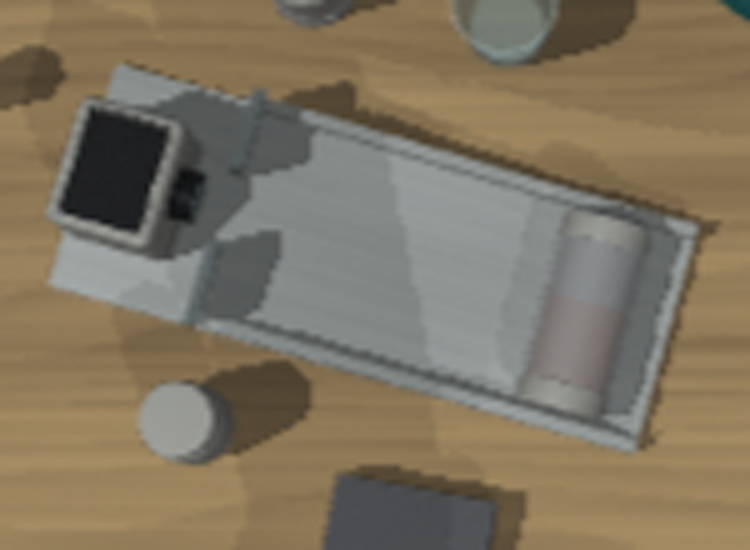

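View pics/crop_sc.png

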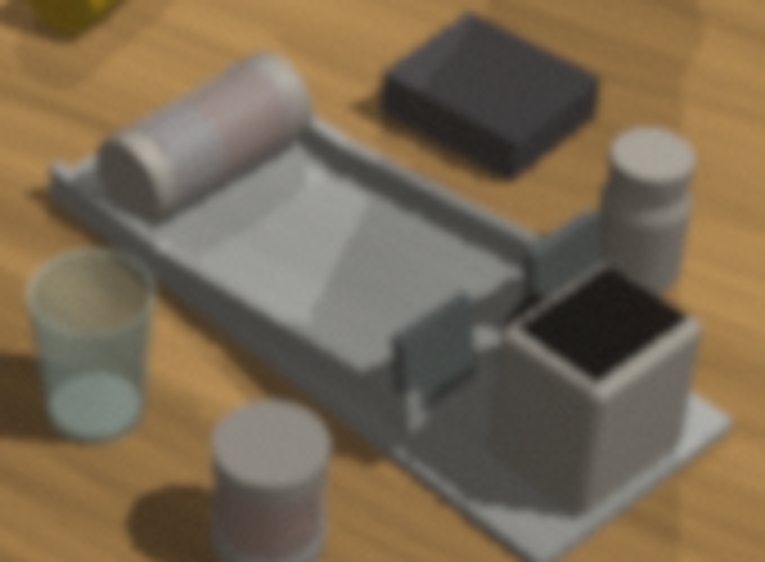

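Top crop: the tube silhouette corners are (572,205), (648,222), (598,418), (520,400). The rail-top low corners are (697,228) and (637,450), and the stop-plate tops are near (260,92)-(238,172) and (212,238)-(190,322). In the scene crop the clear tube with white caps lies at (205,135) on the lead-in, which confirms the choice.

```bash
cat > h.py <<'E'
import numpy as np
from scipy.spatial.transform import Rotation as Ro
from cell import r,camera,camera_info
def ray(name,px,pose=None):
    i=camera_info(name);f=210/np.tan(np.radians(i["vertical_fov"]/2))
    d=np.array([(px[0]-i["cx"])/f,(px[1]-i["cy"])/f,1])
    if name=="wrist":
        R=Ro.from_quat(np.roll(pose[1],-1)).as_matrix();T=np.array(i["tool_from_camera"])
        return pose[0]+R@T[:3,3],R@T[:3,:3]@d
    R=np.array(i["R"]);return -R.T@np.array(i["t"]),R.T@d
def plane(o,z):
    c,d=o;return c+d*(z-c[2])/d[2]
def tri(a,b):
    (p,u),(q,v)=a,b
    s=np.linalg.lstsq(np.c_[u,-v],q-p,rcond=None)[0]
    A,B=p+u*s[0],q+v*s[1];return (A+B)/2,np.linalg.norm(A-B)
E
python3 - <<'E'
from h import *
T=lambda u,v:((u+.5)/5-.5+180,(v+.5)/5-.5+165)
S=lambda u,v:((u+.5)/4.5-.5+250,(v+.5)/4.5-.5+175)
np.set_printoptions(precision=4,suppress=True)
for n,(p,z) in dict(lowL=((697,228),.024),lowR=((637,450),.024),tA=((610,214),.036),tB=((559,409),.036),tc=((584,311),.036),stA=((260,92),.082),stB=((190,322),.082)).items(): print(n,plane(ray("top",T(*p)),z))
# tops of plates/corner in both views
print("lowfar corner",tri(ray("top",T(697,228)),ray("scene",S(57,170))))
print("plate far top",tri(ray("top",T(260,92)),ray("scene",S(395,340))))
print("tube centre",tri(ray("top",T(584,311)),ray("scene",S(205,135))))
for n,p in dict(jar=(218,249),short=(242,158),beaker=(281,166),box=(262,276),cyl=(147,193)).items(): print(n,plane(ray("top",p),.05))
E
```

```text
lowL [ 0.5212 -0.0991  0.024 ]
lowR [ 0.3847 -0.0611  0.024 ]
tA [ 0.5287 -0.0452  0.036 ]
tB [ 0.4092 -0.0135  0.036 ]
tc [ 0.469 -0.029  0.036]
stA [0.5977 0.1655 0.082 ]
stB [0.4591 0.2057 0.082 ]
lowfar corner (array([ 0.5207, -0.0975,  0.0194]), np.float64(0.0040536674455848055))
plate far top (array([0.5982, 0.1648, 0.0813]), np.float64(0.0016689888546287098))
tube centre (array([ 0.4683, -0.0282,  0.039 ]), np.float64(0.0016858350875727126))
jar [0.4012 0.2083 0.05  ]
short [0.6813 0.138  0.05  ]
beaker [0.6555 0.0176 0.05  ]
box [0.3202 0.0748 0.05  ]
cyl [0.5733 0.4295 0.05  ]
```

{"fn": "send_rows", "kwargs": {
  "steps": [
    [[0.35,412,-366,0,-58.3],[0.35,412,-366,0,-58.3],[0.35,412,-366,0,-58.3],[0.35,412,-366,0,-58.3],[0.35,412,-366,0,-58.3],[0.35,412,-366,0,-58.3],[0.35,412,-366,0,-58.3],[0.35,412,-366,0,-58.3],[0.35,412,-366,0,-58.3],[0.35,412,-366,0,-58.3],[0.35,412,-366,0,-58.3],[0.35,412,-366,0,-58.3]]
  ],
  "force": 40
}}

```text
clock: 1.15
ee_pos: [0.4264, -0.1295, 0.2126]
ee_rot: [0.0, 0.798, 0.603, 0.0]
ft_force: [0.7, -0.1, 0.1]
gripper_width: 0.647
grasp_force: 0.0
```

{"fn": "send_rows", "kwargs": {
  "steps": [
    [[0.35,40,12,0,0],[0.35,40,12,0,0],[0.35,40,12,0,0],[0.35,40,12,0,0]]
  ]
}}

```text
clock: 1.48
ee_pos: [0.448, -0.0963, 0.2122]
ee_rot: [-0.0, 0.797, 0.603, -0.001]
ft_force: [0.4, -0.6, 0.1]
gripper_width: 0.648
grasp_force: 0.0
```

```bash
python3 - <<'E'
from h import *
import cv2,json
s=r.observe();im=camera("wrist")
print(s["ee_pos"],s["ee_rot"],s["gripper_width"])
json.dump([list(s["ee_pos"]),list(s["ee_rot"])],open("w1.json","w"))
cv2.imwrite("pics/w1.png",im[:,:,::-1])
E
```

```text
[ 0.44802354 -0.09632357  0.21223695] [-1.82219169e-04  7.97479998e-01  6.03345134e-01 -5.19335285e-04] 0.6484861700939649
```

View pics/w1.png

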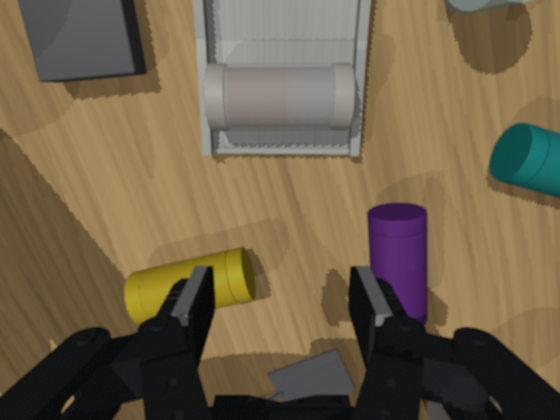

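Wrist view: the tube spans columns 203-356 and rows about 62-131, square to the rails. The ramp's low corners are at (207,155) and (358,157). The fingers are at about (200,290) and (362,290), short of the ramp.

```bash
python3 - <<'E'
from h import *
import json
np.set_printoptions(precision=4,suppress=True)
p=[np.array(x) for x in json.load(open("w1.json"))]
R=Ro.from_quat(np.roll(p[1],-1)).as_matrix();print(R[:,0],R[:,1])
tc=None
for n,px,z in[("tube",(280,96.5),.036),("capL",(204,97),.036),("capR",(355,96),.036),("cL",(207,155),.02),("cR",(359,157),.02),("railLup",(198.5,5),.03),("railRup",(367,5),.03),("purple",(397,205),.028),("yellow",(250,270),.028)]:
    X=plane(ray("wrist",px,p),z);print(n,X,"tool",R.T@(X-p[0]))
T=lambda u,v:((u+.5)/5-.5+180,(v+.5)/5-.5+165)
print("tube 2view",tri(ray("top",T(584,311)),ray("wrist",(280,96.5),p)))
E
```

```text
[ 0.2719  0.9623 -0.0006] [ 0.9623 -0.2719 -0.0009]
tube [ 0.4665 -0.0276  0.036 ] tool [ 0.0713 -0.0008  0.1762]
capL [ 0.4035 -0.0101  0.036 ] tool [ 0.071  -0.0661  0.1763]
capR [ 0.5286 -0.0448  0.036 ] tool [0.0716 0.0637 0.1761]
cL [ 0.3856 -0.0599  0.02  ] tool [ 0.0182 -0.0698  0.1923]
cR [ 0.5231 -0.101   0.02  ] tool [0.016  0.0737 0.1922]
railLup [0.4221 0.0595 0.03  ] tool [ 0.143  -0.0672  0.1822]
railRup [0.5545 0.0218 0.03  ] tool [0.1427 0.0705 0.1821]
purple [ 0.5472 -0.1546  0.028 ] tool [-0.029   0.1114  0.1842]
yellow [ 0.3906 -0.1821  0.028 ] tool [-0.0981 -0.0317  0.1843]
tube 2view (array([ 0.4668, -0.028 ,  0.0592]), np.float64(0.001750479606343772))
```

{"fn": "send_rows", "kwargs": {
  "steps": [
    [[0.35,0,1,40,0],[0.35,0,1,80,0],[0.35,0,1,110,0],[0.35,0,1,135,0],[0.35,0,1,155,0],[0.35,0,1,168,0],[0.35,0,1,168,0],[0.35,0,1,168,0]]
  ]
}}

```text
clock: 2.2
ee_pos: [0.4482, -0.0978, 0.0441]
ee_rot: [-0.001, 0.799, 0.602, -0.001]
ft_force: [0.5, -0.2, 0.6]
gripper_width: 0.649
grasp_force: 0.0
```

```bash
python3 - <<'E'
from h import *
import cv2
s=r.observe();print(s["ee_pos"],s["ft_force"])
cv2.imwrite("pics/w2.png",camera("wrist")[:,:,::-1])
E
```

```text
[ 0.44815595 -0.09784428  0.04405708] [ 0.46304818 -0.20328709  0.56625023]
```

View pics/w2.png

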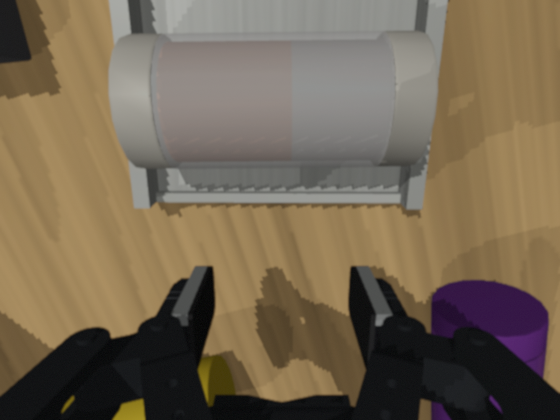

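Both fingers are behind the tube, well inside the rails (rail inner faces at columns 155 and 405; fingers at 180-215 and 350-385). Advancing gently.

{"fn": "send_rows", "kwargs": {
  "steps": [
    [[0.35,8,0,0,0],[0.35,14,0,0,0],[0.35,18,0,0,0],[0.35,21,0,0,0],[0.35,24,0,0,0],[0.35,26,0,0,0],[0.35,28,0,0,0],[0.35,30,0,0,0],[0.35,32,0,0,0],[0.35,34,0,0,0],[0.35,36,0,0,0],[0.35,38,0,0,0]]
  ]
}}

```text
clock: 3.25
ee_pos: [0.4598, -0.0599, 0.0445]
ee_rot: [-0.0, 0.798, 0.603, -0.0]
ft_force: [-0.8, 0.5, -0.5]
gripper_width: 0.65
grasp_force: 0.0
```

```bash
python3 - <<'E'
from h import *
import cv2
s=r.observe();print(s["ee_pos"],s["ft_force"])
cv2.imwrite("pics/w3.png",camera("wrist")[:,:,::-1])
E
```

```text
[ 0.45975342 -0.05990641  0.0445337 ] [-0.79327554  0.46167167 -0.48946656]
```

View pics/w3.png

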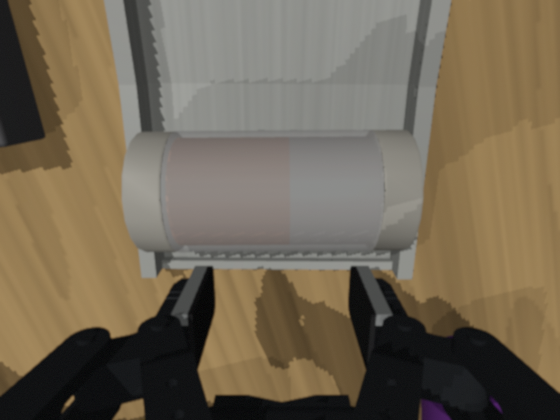

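```bash
python3 - <<'E'
from h import *
np.set_printoptions(precision=4,suppress=True)
s=r.observe();p=[np.array(s["ee_pos"]),np.array(s["ee_rot"])]
I=[np.zeros(3),np.array([1.,0,0,0])]
for px in[(213,267),(350,267),(187,267)]:
    for z in(0.0,.006,.012,.019): print(px,z,plane(ray("wrist",px,I),z))
R=Ro.from_quat(np.roll(p[1],-1)).as_matrix()
for n,px in[("axis",(273,191)),("bottom",(273,251)),("top",(273,131)),("L",(125,190)),("R",(420,190))]:
    X=plane(ray("wrist",px,p),.036);print(n,X,R.T@(X-p[0]))
E
```

```text
(213, 267) 0.0 [-0.0024 -0.0321  0.    ]
(213, 267) 0.006 [-0.0054 -0.0333  0.006 ]
(213, 267) 0.012 [-0.0084 -0.0345  0.012 ]
(213, 267) 0.019 [-0.0119 -0.0359  0.019 ]
(350, 267) 0.0 [-0.0025  0.0327  0.    ]
(350, 267) 0.006 [-0.0055  0.0339  0.006 ]
(350, 267) 0.012 [-0.0085  0.0351  0.012 ]
(350, 267) 0.019 [-0.012   0.0365  0.019 ]
(187, 267) 0.0 [-0.0023 -0.0444  0.    ]
(187, 267) 0.006 [-0.0053 -0.046   0.006 ]
(187, 267) 0.012 [-0.0083 -0.0477  0.012 ]
(187, 267) 0.019 [-0.0118 -0.0496  0.019 ]
axis [ 0.4652 -0.0274  0.036 ] [ 0.0325 -0.0036  0.0085]
bottom [ 0.4566 -0.0567  0.036 ] [ 0.002  -0.0039  0.0085]
top [ 0.4729 -0.001   0.036 ] [ 0.06   -0.0034  0.0086]
L [ 0.3991 -0.008   0.036 ] [ 0.033  -0.0725  0.0086]
R [ 0.5312 -0.0457  0.036 ] [0.0328 0.0649 0.0085]
```

{"fn": "send_rows", "kwargs": {
  "steps": [
    [[0.35,0,1,3,0],[0.35,0,1,6,0],[0.35,0,1,6,0],[0.35,1,0,6,0],[0.35,2,0,6,0],[0.35,3,0,6,0],[0.35,4,0,6,0],[0.35,5,0,6,0],[0.35,6,0,6,0],[0.35,7,0,6,0],[0.35,8,0,6,0],[0.35,8,0,6,0]]
  ]
}}

```text
clock: 4.3
ee_pos: [0.462, -0.0522, 0.0386]
ee_rot: [0.0, 0.798, 0.603, 0.0]
ft_force: [-0.1, -0.6, -0.3]
gripper_width: 0.649
grasp_force: 0.0
```

```bash
python3 - <<'E'
from h import *
import cv2
s=r.observe();print(s["ee_pos"],s["ft_force"])
cv2.imwrite("pics/w4.png",camera("wrist")[:,:,::-1])
E
```

```text
[ 0.46197733 -0.0521832   0.03861304] [-0.10518236 -0.56127838 -0.26688837]
```

View pics/w4.png

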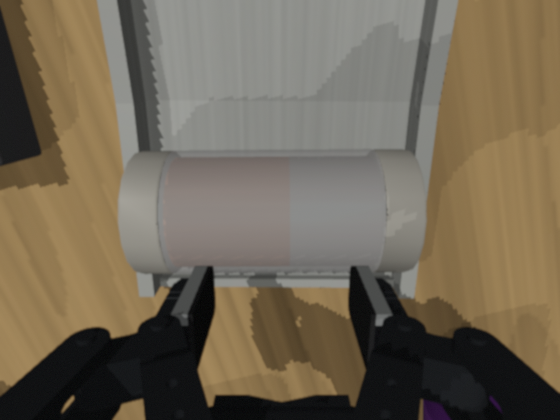

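{"fn": "send_rows", "kwargs": {
  "steps": [
    [[0.35,2,0,0,0],[0.35,4,0,0,0],[0.35,6,0,0,0],[0.35,8,0,0,0],[0.35,10,0,0,0],[0.35,12,0,0,0],[0.35,14,0,0,0],[0.35,16,0,0,0],[0.35,18,0,0,0],[0.35,20,0,0,0],[0.35,21,0,0,0],[0.35,22,0,0,0]]
  ]
}}

```text
clock: 5.35
ee_pos: [0.4682, -0.0312, 0.0405]
ee_rot: [0.0, 0.798, 0.603, -0.0]
ft_force: [-6.0, -0.6, 15.7]
gripper_width: 0.651
grasp_force: 8.0
```

```bash
cat > trk.py <<'E'
from h import *
import cv2,sys
np.set_printoptions(precision=4,suppress=True)
s=r.observe();p=[np.array(s["ee_pos"]),np.array(s["ee_rot"])];im=camera("wrist")
cv2.imwrite("pics/%s.png"%sys.argv[1],im[:,:,::-1])
R=Ro.from_quat(np.roll(p[1],-1)).as_matrix()
m=((im[:,:,0].astype(int)-im[:,:,2]>8)&(im[:,:,0].astype(int)-im[:,:,2]<35)).astype(np.uint8)
m[:,:168]=0;m[:,285:]=0
m=cv2.morphologyEx(m,cv2.MORPH_OPEN,np.ones((7,7)))
n,l,st,_=cv2.connectedComponentsWithStats(m)
x,y,w,h,a=st[1+np.argmax(st[1:,4])];print("pink bbox",x,y,w,h,a)
z=float(sys.argv[2])
# near & far silhouette tangents -> axis by bisecting in tool xz
c=ray("wrist",(x+w/2,y),p)[0];q=[]
for v in(y,y+h):
    d=R.T@ray("wrist",(x+w/2,v),p)[1];q.append(d/np.linalg.norm(d))
d=R@(q[0]+q[1]);X=plane((c,d),z);t=R.T@(X-p[0])
print("axis",X,"tool",t,"ft",R.T@s["ft_force"],"ee",p[0],"t",s["clock"])
E0=np.array([.4529,-.0801]);e=np.array([.273,.962])
print("ramp y rel foot %.4f"%((X[:2]-E0)@e-.105),"lat %.4f"%((X[:2]-E0)@[e[1],-e[0]]))
E
python3 trk.py w5 .036
```

```text
pink bbox 168 184 117 106 11430
axis [ 0.4465 -0.0132  0.036 ] tool [ 0.0114 -0.0257  0.0045] ft [ -2.261   -5.6256 -15.7143] ee [ 0.4682 -0.0312  0.0405] t 5.35
ramp y rel foot -0.0424 lat -0.0244
```

View pics/w5.png

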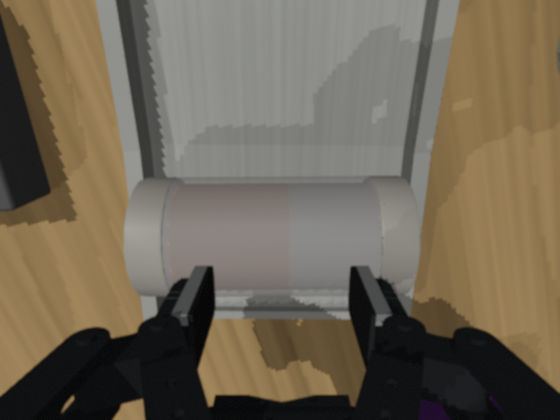

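```bash
python3 - <<'E'
from h import *
import cv2
a=camera("scene")[130:270,225:365,::-1];b=camera("top")[160:270,250:350,::-1]
a=cv2.resize(a,(500,500),interpolation=cv2.INTER_CUBIC);b=cv2.resize(b,(300,330),interpolation=cv2.INTER_CUBIC)
c=np.zeros((500,800,3),np.uint8);c[:,:500]=a;c[:330,500:]=b
cv2.imwrite("pics/now.png",c)
E
```

```text
(no output)
```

View pics/now.png

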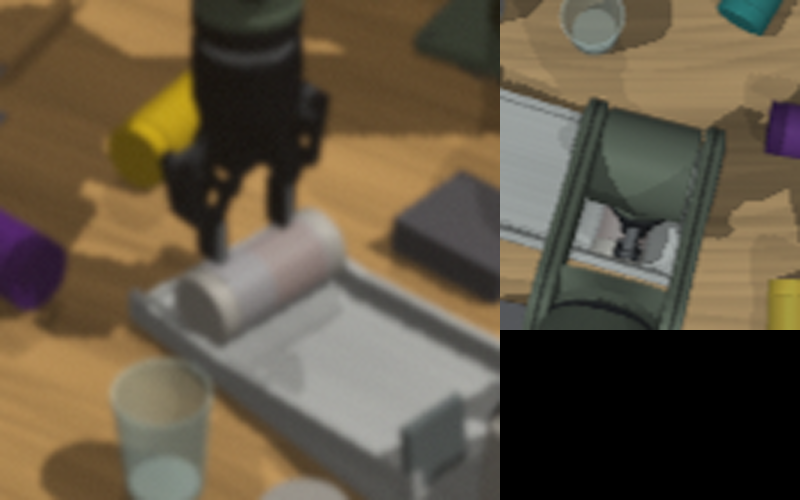

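```bash
python3 - <<'E'
from h import *
np.set_printoptions(precision=4,suppress=True)
s=r.observe();p=[np.array(s["ee_pos"]),np.array(s["ee_rot"])];R=Ro.from_quat(np.roll(p[1],-1)).as_matrix()
for w,c in(((366,268),(215,257)),((200,268),(280,222))):
    X,g=tri(ray("wrist",w,p),ray("scene",(225+c[0]*.28,130+c[1]*.28)));print(X,g,"tool",R.T@(X-p[0]))
print(p[0],s["ft_force"])
E
```

```text
[ 0.5037 -0.0324  0.0681] 0.005011260706997256 tool [ 0.0083  0.0345 -0.0277]
[ 0.44   -0.0166  0.0643] 0.006163315490499969 tool [ 0.0062 -0.0311 -0.0238]
[ 0.4682 -0.031   0.0405] [-5.5306  0.8759 15.2004]
```

The composite shows both fingertips resting on the upper rear of the tube, at (215,257) and (280,222). So the real tips stand about 23 mm above the reported TCP height, and I was too high. I'll lift, back off, and go down lower.

{"fn": "send_rows", "kwargs": {
  "steps": [
    [[0.35,0,0,-3,0],[0.35,0,0,-8,0],[0.35,0,0,-14,0],[0.35,-8,0,-16,0],[0.35,-20,0,-16,0],[0.35,-32,0,-16,0],[0.35,-42,0,-16,0],[0.35,-44,0,-16,0],[0.35,-44,0,-16,0]]
  ]
}}

```text
clock: 6.25
ee_pos: [0.4557, -0.0743, 0.0546]
ee_rot: [-0.0, 0.798, 0.602, 0.0]
ft_force: [-0.2, 0.1, 0.6]
gripper_width: 0.651
grasp_force: 0.0
```

```bash
python3 trk.py w6 .036
```

```text
pink bbox 168 81 117 108 12322
axis [ 0.4467 -0.013   0.036 ] tool [ 0.0565 -0.0256  0.0186] ft [ 0.0218 -0.1806 -0.5674] ee [ 0.4557 -0.0743  0.0546] t 6.25
ramp y rel foot -0.0421 lat -0.0243
```

{"fn": "send_rows", "kwargs": {
  "steps": [
    [[0.35,0,0,12,0],[0.35,0,0,24,0],[0.35,0,0,33,0],[0.35,0,0,40,0],[0.35,0,0,45,0],[0.35,0,0,48,0],[0.35,0,0,50,0],[0.35,0,0,50,0]]
  ]
}}

```text
clock: 6.97
ee_pos: [0.4559, -0.0734, 0.0044]
ee_rot: [-0.0, 0.798, 0.603, -0.0]
ft_force: [0.3, 0.2, -0.3]
gripper_width: 0.652
grasp_force: 0.0
```

{"fn": "send_rows", "kwargs": {
  "steps": [
    [[0.35,3,0,0,0],[0.35,6,0,0,0],[0.35,8,0,0,0],[0.35,10,0,0,0],[0.35,12,0,0,0],[0.35,14,0,0,0],[0.35,16,0,0,0],[0.35,18,0,0,0],[0.35,20,0,0,0],[0.35,22,0,0,0]]
  ]
}}

```text
clock: 7.8
ee_pos: [0.462, -0.0522, 0.0046]
ee_rot: [-0.0, 0.798, 0.603, -0.0]
ft_force: [-0.4, 0.6, -0.5]
gripper_width: 0.65
grasp_force: 0.0
```

```bash
python3 trk.py w7 .036
```

```text
pink bbox 168 131 117 140 16361
axis [ 0.4541 -0.0089  0.036 ] tool [ 0.0395 -0.0194 -0.0314] ft [ 0.4691 -0.5892  0.5273] ee [ 0.462  -0.0522  0.0046] t 7.8
ramp y rel foot -0.0362 lat -0.0183
```

{"fn": "send_rows", "kwargs": {
  "steps": [
    [[0.35,2,0,0,0],[0.35,4,0,0,0],[0.35,6,0,0,0],[0.35,8,0,0,0],[0.35,10,0,0,0],[0.35,12,0,0,0],[0.35,14,0,0,0],[0.35,16,0,0,0],[0.35,18,0,0,0],[0.35,20,0,0,0],[0.35,22,0,0,0],[0.35,24,0,0,0]]
  ]
}}

```text
clock: 8.85
ee_pos: [0.4686, -0.0291, 0.0046]
ee_rot: [0.0, 0.798, 0.603, 0.0]
ft_force: [0.2, 0.1, -0.6]
gripper_width: 0.652
grasp_force: 0.0
```

```bash
python3 trk.py w8 .036
```

```text
pink bbox 168 131 117 140 16357
axis [0.4607 0.0142 0.036 ] tool [ 0.0395 -0.0194 -0.0314] ft [0.1829 0.193  0.5836] ee [ 0.4686 -0.0291  0.0046] t 8.85
ramp y rel foot -0.0122 lat -0.0183
```

{"fn": "send_rows", "kwargs": {
  "steps": [
    [[0.35,2.5,0,0,0],[0.35,5,0,0,0],[0.35,7.5,0,0,0],[0.35,10,0,0,0],[0.35,12.5,0,-0.4,0],[0.35,15,0,-0.7,0],[0.35,17.5,0,-1.1,0],[0.35,20,0,-1.4,0],[0.35,22.5,0,-1.8,0],[0.35,25,0,-2.1,0],[0.35,27.5,0,-2.5,0],[0.35,30,0,-2.8,0]]
  ]
}}

```text
clock: 9.9
ee_pos: [0.4767, -0.0002, 0.0074]
ee_rot: [0.0, 0.798, 0.603, -0.0]
ft_force: [-0.0, -2.2, 0.9]
gripper_width: 0.653
grasp_force: 0.8
```

```bash
python3 trk.py w9 .039
```

```text
pink bbox 168 131 117 141 16455
axis [0.4688 0.0429 0.039 ] tool [ 0.0393 -0.0194 -0.0316] ft [-2.1395  0.5788 -0.8576] ee [ 0.4767 -0.0002  0.0074] t 9.9
ramp y rel foot 0.0177 lat -0.0183
```

{"fn": "send_rows", "kwargs": {
  "steps": [
    [[0.35,3,0,-0.4,0],[0.35,6,0,-0.8,0],[0.35,9,0,-1.3,0],[0.35,12,0,-1.7,0],[0.35,15,0,-2.1,0],[0.35,18,0,-2.5,0],[0.35,21,0,-3.0,0],[0.35,24,0,-3.4,0],[0.35,27,0,-3.8,0],[0.35,30,0,-4.2,0],[0.35,33,0,-4.6,0],[0.35,36,0,-5.1,0]]
  ]
}}

```text
clock: 10.95
ee_pos: [0.4866, 0.0345, 0.0125]
ee_rot: [-0.0, 0.798, 0.603, -0.0]
ft_force: [0.9, -1.3, 1.3]
gripper_width: 0.652
grasp_force: 0.8
```

```bash
cat >> trk.py <<'E'
# cap ends at the axis row, rail edges: strong column gradients in a band
b=im[190:205].mean((0,2));g=np.diff(cv2.GaussianBlur(b[None],(5,1),0)[0])
k=[i for i in range(60,520) if abs(g[i])>4 and abs(g[i])==abs(g[i-3:i+4]).max()];print("cols",[(i,int(g[i])) for i in k])
for c in(185,225,265,310,350,375):
    o=im[110:160,c].mean(1);d=np.diff(o);print(c,110+np.argmax(abs(d)),end="; ")
E
python3 trk.py w10 .044
```

```text
pink bbox 168 132 117 140 16375
axis [0.4786 0.0775 0.044 ] tool [ 0.0391 -0.0194 -0.0315] ft [-1.0282  1.1836 -1.2611] ee [0.4866 0.0345 0.0125] t 10.95
ramp y rel foot 0.0536 lat -0.0183
cols [(110, -8), (422, 5)]
185 130; 225 130; 265 130; 310 130; 350 130; 375 130;
```

{"fn": "send_rows", "kwargs": {
  "steps": [
    [[0.35,3,0,-0.4,0],[0.35,6,0,-0.8,0],[0.35,9,0,-1.3,0],[0.35,12,0,-1.7,0],[0.35,15,0,-2.1,0],[0.35,18,0,-2.5,0],[0.35,21,0,-3.0,0],[0.35,24,0,-3.4,0],[0.35,27,0,-3.8,0],[0.35,30,0,-4.2,0],[0.35,33,0,-4.6,0],[0.35,36,0,-5.1,0]]
  ]
}}

```text
clock: 12.0
ee_pos: [0.4963, 0.0692, 0.0176]
ee_rot: [-0.0, 0.798, 0.603, -0.0]
ft_force: [-1.0, -2.3, 1.9]
gripper_width: 0.65
grasp_force: 0.8
```

```bash
python3 trk.py w11 .049
```

```text
pink bbox 168 131 117 141 16386
axis [0.4884 0.1122 0.049 ] tool [ 0.0393 -0.0194 -0.0314] ft [-2.4617 -0.3706 -1.8768] ee [0.4963 0.0692 0.0176] t 12.0
ramp y rel foot 0.0897 lat -0.0184
cols [(110, -7), (422, 4)]
185 130; 225 131; 265 130; 310 130; 350 130; 375 130;
```

{"fn": "send_rows", "kwargs": {
  "steps": [
    [[0.35,3,0,-0.4,0],[0.35,6,0,-0.8,0],[0.35,9,0,-1.3,0],[0.35,12,0,-1.7,0],[0.35,15,0,-2.1,0],[0.35,18,0,-2.5,0],[0.35,21,0,-3.0,0],[0.35,24,0,-3.4,0],[0.35,27,0,-3.8,0],[0.35,30,0,-4.2,0],[0.35,33,0,-4.6,0],[0.35,36,0,-5.1,0]]
  ]
}}

```text
clock: 13.05
ee_pos: [0.5062, 0.1038, 0.0227]
ee_rot: [-0.0, 0.798, 0.603, -0.0]
ft_force: [-0.6, -1.5, 0.8]
gripper_width: 0.648
grasp_force: 0.8
```

{"fn": "send_rows", "kwargs": {
  "steps": [
    [[0.35,2,0,-0.3,0],[0.35,4,0,-0.6,0],[0.35,6,0,-0.8,0],[0.35,8,0,-1.1,0],[0.35,10,0,-1.4,0],[0.35,12,0,-1.7,0],[0.35,13,0,-1.8,0],[0.35,14,0,-2.0,0],[0.35,15,0,-2.1,0],[0.35,16,0,-2.2,0],[0.35,17,0,-2.4,0]]
  ]
}}

```text
clock: 13.97
ee_pos: [0.5108, 0.1199, 0.0251]
ee_rot: [-0.0, 0.798, 0.603, -0.0]
ft_force: [-0.5, -1.8, 0.5]
gripper_width: 0.652
grasp_force: 0.8
```

```bash
python3 trk.py w12 .056
```

```text
pink bbox 168 131 117 141 16258
axis [0.5027 0.1628 0.056 ] tool [ 0.0391 -0.0195 -0.0309] ft [-1.8878  0.0377 -0.4745] ee [0.5108 0.1199 0.0251] t 13.9667
ramp y rel foot 0.1423 lat -0.0184
cols [(110, -4), (473, -13), (479, 7)]
185 137; 225 121; 265 130; 310 122; 350 123; 375 110;
```

{"fn": "send_rows", "kwargs": {
  "steps": [
    [[0.35,0.5,0,-0.1,0],[0.35,1,0,-0.1,0],[0.35,1.5,0,-0.2,0],[0.35,2,0,-0.3,0],[0.35,2.5,0,-0.3,0],[0.35,3,0,-0.4,0],[0.35,3,0,-0.4,0]]
  ]
}}

```text
clock: 14.6
ee_pos: [0.5108, 0.1207, 0.0253]
ee_rot: [0.001, 0.798, 0.603, -0.002]
ft_force: [-1.8, -9.2, 3.4]
gripper_width: 0.653
grasp_force: 4.5
```

{"fn": "send_rows", "kwargs": {
  "steps": [
    [[0.35,0.5,0,-0.1,0],[0.35,1,0,-0.1,0],[0.35,1.5,0,-0.2,0],[0.35,1.5,0,-0.2,0]]
  ]
}}

```text
clock: 14.93
ee_pos: [0.5107, 0.1208, 0.0253]
ee_rot: [0.001, 0.798, 0.603, -0.003]
ft_force: [-2.9, -12.0, 4.2]
gripper_width: 0.65
grasp_force: 6.7
```

{"fn": "send_rows", "kwargs": {
  "steps": [
    [[0.35,0,0,0,0],[0.35,0,0,0,0],[0.35,0,0,0,0],[0.35,0,0,0,0],[0.35,0,0,0,0],[0.35,0,0,0,0],[0.35,0,0,0,0],[0.35,0,0,0,0]]
  ]
}}

```text
clock: 15.6
ee_pos: [0.5107, 0.1208, 0.0253]
ee_rot: [0.001, 0.798, 0.603, -0.003]
ft_force: [-2.4, -13.5, 4.5]
gripper_width: 0.648
grasp_force: 6.6
```

```bash
python3 trk.py w13 .057; python3 - <<'E'
import cv2,numpy as np
im=cv2.imread("pics/w13.png").astype(int).mean(2)
for c in(225,250,275,300,325,340):
    d=np.diff(im[90:300,c]);k=np.argsort(-abs(d))[:4];print(c,[(90+int(i),int(d[i])) for i in k])
E
```

```text
pink bbox 168 131 117 141 16030
axis [0.503  0.1642 0.057 ] tool [ 0.0394 -0.0193 -0.0319] ft [-13.6404   1.3183  -4.4342] ee [0.5107 0.1208 0.0253] t 15.6
ramp y rel foot 0.1437 lat -0.0185
cols [(110, -5), (422, 4), (474, -16), (479, 8)]
185 113; 225 122; 265 131; 310 122; 350 125; 375 114; 225 [(93, -15), (92, -14), (94, -11), (280, 10)]
250 [(100, 18), (99, 12), (101, 12), (130, -8)]
275 [(112, 20), (113, 15), (131, -11), (281, 10)]
300 [(123, 10), (122, 9), (124, 9), (131, -8)]
325 [(281, 10), (280, 8), (122, 8), (123, 7)]
340 [(110, 11), (109, 10), (123, 10), (281, 10)]
```

```bash
python3 -c "
from cell import r
print(r.close_job())"
```

```text
the job is handed in; nothing more can be done
None
```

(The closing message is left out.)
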